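# Bolt the sample case shut past its safety catch

## Task

Lock the steel sample case on the table: press its spring safety catch (the long flat bar) down with one fingertip and, keeping it down, push the bolt by its upright handle with the other fingertip until the bolt is fully home in its keeper; only then let the catch spring back up and take the hand away. Nothing is to be picked up, and the test cassettes, bottles and boxes standing about stay where they are.

Things in the scene. Friction and masses are not known exactly. Their poses are not given: they have to be found in the camera images.
- case: steel sample case fixed to the table, 200 x 320 x 90 mm (x, y, z), grey lid. Origin: centre of its underside, z up. Its x points across the bolt, from the safety catch to the handle (away from the robot, within 0.6 rad); its y runs along the bolt, from the lid's hinges to the keeper: the bolt shoots home along +y. The x, y offsets below are in this frame, heights are above the table
- keeper (a point): centre of the mouth of the keeper, a steel staple that takes the bolt's end: at x 4, y 96 mm, 108 mm high. The staple (x -9 to 17, y 96 to 118) rises to 126 mm; two bolt guides (x -9 to 17, y -58 to -46 and 46 to 58) rise to 120 mm. The mounting plate below bolt and catch is 94 mm high; beside guides and keeper only catch and handle stand on it
- bolt (a joint): travel of the bolt along +y, m: 0 = drawn back (it starts at 0 to 0.001), 0.042 = fully home, against its stop. Steel rod 12 mm thick at x 4 mm, friction about 1.5 N, no spring. A lug on it must pass two teeth of the catch: with the catch up the bolt is blocked at 0, at 0.042 and between the teeth; it passes only while the catch is at least 5.5 mm down
- bolt_push (a point): middle of the flat face of the bolt's handle on which to push (it looks to -y); moves with the bolt. The handle is an upright steel plate, 30 mm wide (x 16 to 46), 8 mm thick along y, from 103 to 145 mm high; this point is at x 31, y -10 mm when drawn back, 124 mm high
- catch (a joint): how far the safety catch is pressed down, m: 0 = up, 0.010 = down on its stop; press 0.007 to 0.009. A spring lifts it: 2.3 N at the start of travel, 6.8 N at the stop
- catch_top (a point): centre of the top of the safety catch; moves with it. A smooth flat steel bar, 24 mm wide (x -44 to -20), 92 mm long (y -52 to 40), its top 122 mm high when up, 112 mm when down. A fingertip can slide along it, pressing, as the hand moves with the bolt: with the fingers about 46 mm apart inside, across the bolt, midway at x 0, one tip rests on the catch, the other stands behind the handle
- cassette_a: flat white rapid-test cassette, 70 x 20 x 6 mm, lying on the front strip of the case's lid (bystander; origin: centre of its underside). To be left alone
- cassette_b: flat white rapid-test cassette, 70 x 20 x 6 mm, on the table in front of the case (bystander; origin: centre of its underside). To be left alone
- cassette_c: another such cassette, on the table in front of the case (bystander; origin: centre of its underside). To be left alone
- dropper: small white dropper bottle, 24 mm wide, 52 mm tall, standing on the back strip of the lid near the keeper end (bystander; origin: centre of its underside). To be left alone
- sanitiser: blue bottle with black cap, 56 mm wide, 150 mm tall, standing on the table beside the case's hinge end (bystander; origin: centre of its underside). To be left alone
- jar: amber jar with white cap, 44 mm wide, 65 mm tall, on the table behind the case (bystander; origin: centre of its underside). To be left alone
- swab_box: small cardboard box, 60 x 90 x 45 mm, on the table behind the case (bystander; origin: centre of its underside). To be left alone

How it is judged (in metres and radians):
On the way, in this order (a step that is already met when the one before it is completed fails the run):
1. a fingertip holds the catch down while the bolt is still drawn back (value of joint catch above 0.005 m and value of joint bolt below 0.004 m and contact force between the fingers and catch above 0.5 N), for 0.05 s.
2. the bolt is on its way (18 to 38 mm) with fingers on both the catch, pressed down, and the bolt (value of joint bolt between 0.018 and 0.038 m and value of joint catch above 0.004 m and contact force between the fingers and catch above 0.3 N and contact force between the fingers and bolt above 0.3 N), for 0.02 s.
3. the bolt is fully home while the catch is still held down (value of joint bolt above 0.0395 m and value of joint catch above 0.004 m and contact force between the fingers and catch above 0.3 N), for 0.02 s.
At the end, for the whole second after the job is handed in: The bolt is home (at least 39.5 of 42 mm) and at rest, the catch is back up (within 1.5 mm), and every bystander is within 20 mm of where it stood (value of joint bolt above 0.0395 m and value of joint catch below 0.0015 m and velocity of joint bolt below 0.005 m/s and distance of each of cassette_a, cassette_b, cassette_c, dropper, sanitiser, jar, swab_box from where it was at the start of the episode below 0.02 m); the robot touches nothing.
It fails at once if the catch is let up while the bolt is part way (10 to 34 mm) (value of joint bolt between 0.01 and 0.034 m and value of joint catch below 0.003 m).
It fails at once if a bystander is picked up, knocked over or moved by more than 20 mm (distance of any of cassette_a, cassette_b, cassette_c, dropper, sanitiser, jar, swab_box from where it was at the start of the episode above 0.02 m or angle between any of cassette_a, cassette_b, cassette_c, dropper, sanitiser, jar, swab_box's own z axis and vertical above 0.5 rad).
It also fails if it takes over 34 s, if anything falls off the work surface, if the arm or the gripper's body presses on something with over 40 N, if the wrist force passes 120 N, or if a joint passes its speed limit or range.

## Robot

A 6-joint arm with a two-finger parallel gripper is mounted at the origin on the work surface. World frame = base frame: x ahead of the robot, y to its left, z up, the work surface at z = 0. Lengths are in mm, angles in rad, forces in N, time in s.
With the tool pointing down it reaches from about 275 to 750 mm from the base axis. Payload 10.2 kg.
Tool frame: the origin (TCP) lies midway between the tips of the shut fingers; the grasp point (between the pads) lies 19 mm behind it; z points along the fingers, y is the line along which they close (so a half turn about z gives the same grasp; the last joint's range is limited). The gripper opens to 85 mm and grips with 20 to 120 N. Pads are 22 mm wide; open, the fingers measure 114 mm over their backs; the gripper's body (76 mm by 85 mm) begins 54 mm behind the grasp point. The pads swing forward as they close: fully open they stand 13 mm farther back than shut.
Start: joints at [-1.332, 0.313, 1.498, -0, 1.331, -0.223], TCP at [233.908, -470.019, 231.294] pointing down, gripper open.
Joint ranges: [-2.94, 2.94], [-0.97, 2.17], [0.19, 2.56], [-1.23, 4.37], [0.02, 3.11], [-2.88, 2.88]. Speed limits (rad/s): [2.39, 2.39, 3.01, 3.14, 3.14, 3.14].

## Interface

Orientations are given as a unit quaternion [w, x, y, z].
In Python, from rig import ctrl gives the robot as it stands.
- The arm moves only by the tool send_rows, never from a script. Its argument "targets" is a list of rows, each a list of 7 numbers: the closure, from -1 (fully open) to 1 (shut), so that 0 is half open, then the shift along the tool's x, y, z in m, then the turn, a rotation vector about the tool's x, y, z in rad. In form: [[claw, dx, dy, dz, ax, ay, az], ...]. A call has exactly 10 rows; each row shifts and turns the commanded pose from where the row before left it, along the tool's axes as they then stand; what a row does not reach is not made up. A row lasts 1/8 s, in which the tool goes at most 62.5 mm and 10.7 degrees, less where a joint would pass 70% of its speed; a pose out of reach is approached as far as the arm can. A call with a gripper value outside its range is refused whole. The fingers move at their own pace and stop on an object; "squeeze" is the grip in N (left out, the last holds). Time passes only in rows, so rows that do not move let the fingers close, or fill a call up. It gives the time, the measured TCP pose, the force, the opening and the grip force at its end, in the units of the state.
- ctrl.sense(): the state, without advancing time (a new reading comes with each control period).
- ctrl.capture(name): name is "side" or "top" or "wrist"; returns a dict with "img" (420x560x3 uint8, red, green, blue), "camera_matrix" (3x3 intrinsics, pixels), "k1" (the pictures are not rectified: a ray, as slopes to the right and down, at radius r is drawn at 1 + k1 r^2 times it, then the intrinsics apply), "R" (3x3) and "t" (3): a world point X has camera coordinates R X + t. Camera axes: x right, y down, z forward; pixel columns grow to the right and rows downward; lengths in mm; the calibration is good to about 2 mm. A picture is of the moment at which its call begins. There is no depth.
- ctrl.finish_job(): hands the job in; it is judged then, once.
Trained networks look in a picture, given as the dict that the camera call returned (one of the last four; its "shot" number tells which), for a name from the list of things; names that differ only in an ending like _2 or _b are one class to them, and where a whole thing is asked for, a point or a joint stands for the part that bears it (a point fixed in the world has none). Each returns a list of dicts, best first, with "score" (0 to 1); they miss things now and then, are a little off and sometimes report something else, mostly with a low value. They report only what shows in the picture. A call takes as long as a camera call.
- ctrl.boxes_of(query, picture): "extent" ([left, top, width, height] in pixels, round what is visible of it).
- ctrl.landmark_of(query, picture): "point" ([column, row] in pixels: a listed point, or the origin of a listed thing).
The state is a dict: "time_s": time; "joints": joint angles; "dq": joint speeds; "tau": joint torques, N m; "eef_pos": TCP position; "ee_rot": TCP orientation; "force": force on the tool from outside, world axes, zero at the start; "wrist_torque": the same for the moment, N m; "grip_width": opening from 0.0 (shut) to 1.0 (fully open); "grip_force": force on a finger pad.
Only numpy, scipy, OpenCV 4.12 (cv2) and the standard library are available. Lean on these libraries where they do the work, as an engineer would, in place of code of your own. Each camera call takes 0.05 s, during which the arm holds its last target. There are 200 camera calls.

## Working session

There is one attempt and no reset: what is moved stays moved. The work goes in short steps, Python scripts to look and compute and a tool call to move; the robot and the scene stay as the last step left them, time stands still between calls to the robot, and variables do not carry over. Pictures are saved under pics/ and viewed, at most 10 in all, crops included, and the job is handed in when it is done.

Besides the shell and the picture viewer there is one more tool, called after ">>>" by a JSON object that holds its "method" and its "body". send_rows: Moves the arm, as the interface text tells. Its arguments: {"type":"object","properties":{"targets":{"type":"array"},"squeeze":{"type":"number"}},"required":["targets"]}

```bash
mkdir -p pics; cat > h.py <<'E'
import numpy as np, cv2
from rig import ctrl
def ray(c,px):
    K=np.array(c["camera_matrix"]);R=np.array(c["R"]);t=np.array(c["t"]).ravel()
    d=np.array([(px[0]-K[0,2])/K[0,0],(px[1]-K[1,2])/K[1,1]]);s=d.copy()
    for _ in range(20): s=d/(1+c["k1"]*(s@s))
    return -R.T@t, R.T@np.array([s[0],s[1],1])
def onz(c,px,z):
    o,d=ray(c,px); return o+d*(z-o[2])/d[2]
def proj(c,X):
    K=np.array(c["camera_matrix"]);p=np.array(c["R"])@np.array(X)+np.array(c["t"]).ravel()
    s=p[:2]/p[2]; s=s*(1+c["k1"]*(s@s)); return K[:2,:2]@s+K[:2,2]
def save(c,n): cv2.imwrite(f"pics/{n}.png",cv2.cvtColor(c["img"],cv2.COLOR_RGB2BGR))
E
python3 - <<'E'
from h import *
print(ctrl.sense())
for n in("top","side"):
    c=ctrl.capture(n);save(c,n+"0")
    for q,z in(("case",0),("keeper",108),("bolt_push",124),("catch_top",122)):
        for r in ctrl.landmark_of(q,c)[:2]: print(n,q,r["score"],np.round(r["point"]),onz(c,r["point"],z).round(1))
E
```

```text
{'time_s': 0.0, 'joints': array([-1.33238343e+00,  3.13456166e-01,  1.49843673e+00, -1.25962645e-05,
        1.33096622e+00, -2.23400403e-01]), 'dq': array([-0.00056986, -0.00197859,  0.0003225 ,  0.00115836, -0.00052165,
        0.00037219]), 'tau': array([ 1.19086108e-03, -4.12260246e+01, -2.59743404e+01, -9.20732350e-05,
        4.16219162e-03, -3.96527611e-06]), 'eef_pos': array([ 233.85115968, -469.76303153,  230.73204443]), 'ee_rot': array([-6.33166834e-04,  9.73458761e-01,  2.28861617e-01, -1.08698882e-05]), 'force': array([ 0.79350653, -0.91145909, -0.07957086]), 'wrist_torque': array([-0.01848164,  0.02637012, -0.05463837]), 'grip_force': 0.0, 'grip_width': 1.0026517535485315}
top case 0.77 [238. 206.] [580.1  91.9   0. ]
top keeper 0.71 [190. 216.] [544.8 182.  108. ]
top bolt_push 0.95 [235. 186.] [610.5  87.9 124. ]
top bolt_push 0.58 [348. 198.] [ 589.8 -148.5  124. ]
top catch_top 0.56 [240. 213.] [554.1  76.1 122. ]
top catch_top 0.47 [188. 157.] [669.4 190.5 122. ]
side case 0.68 [252. 289.] [573.5  91.2   0. ]
side keeper 0.86 [224. 272.] [558.  177.4 108. ]
side bolt_push 0.65 [228. 218.] [619.1  84.4 124. ]
side catch_top 0.94 [269. 224.] [556.8  61.8 122. ]
side catch_top 0.21 [169. 251.] [642.4 195.6 122. ]
```

View pics/top0.png

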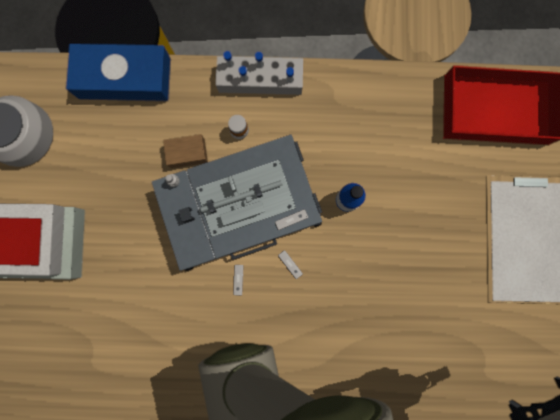

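View pics/side0.png

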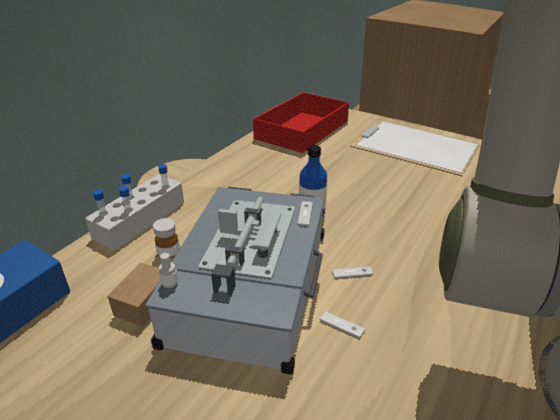

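The top picture shows the grey case with lid corners near (153,185), (293,136), (321,222) and (183,270). The keeper is at (186,214) on the left, and the sanitiser is at (350,197). The side picture agrees: handle near (228,220), catch to its right.

```bash
cat >> h.py <<'E'
from scipy.spatial.transform import Rotation as Ro
from scipy.linalg import fractional_matrix_power as fmp
def Tnow():
    s=ctrl.sense();q=np.array(s["ee_rot"]);T=np.eye(4)
    T[:3,:3]=Ro.from_quat([q[1],q[2],q[3],q[0]]).as_matrix();T[:3,3]=s["eef_pos"];return T
def Tgoal(p,yaw):  # tool x = case y, tool y = case x, z down
    c,s=np.cos(yaw),np.sin(yaw);T=np.eye(4)
    T[:3,:3]=np.array([[-s,c,0],[c,s,0],[0,0,-1]]);T[:3,3]=p;return T
def rows(G,n):
    D=np.real(fmp(np.linalg.inv(Tnow())@G,1/n))
    print("per row",np.round(D[:3,3]/1000,5),np.round(Ro.from_matrix(D[:3,:3]).as_rotvec(),4),"x",n)
E
python3 - <<'E'
from h import *
c=ctrl.capture("top")
P=np.array([onz(c,p,90)for p in((153,185),(293,136),(321,222),(183,270))])
ey=(P[0]-P[1]+P[3]-P[2])/2; ex=(P[1]-P[2]+P[0]-P[3])/2
print(P.round(),P.mean(0),np.linalg.norm(ey),np.linalg.norm(ex),np.arctan2(ey[1],ey[0])-np.pi/2,np.arctan2(ex[1],ex[0]))
rows(Tgoal([577,90,290],.335),20)
E
```

```text
[[612. 270.  90.]
 [728. -31.  90.]
 [541. -96.  90.]
 [431. 196.  90.]] [578.33972026  84.98250898  90.        ] 317.2504197876099 196.60655550293913 0.3639619640362961 0.3588395258143037
per row [ 0.03558  0.00453 -0.00294] [-0.      0.     -0.0722] x 20
```

>>> {"method": "send_rows", "body": {"targets": [[-1,0.0356,0.0045,-0.006,0,0,-0.0722],[-1,0.0356,0.0045,-0.006,0,0,-0.0722],[-1,0.0356,0.0045,-0.006,0,0,-0.0722],[-1,0.0356,0.0045,-0.006,0,0,-0.0722],[-1,0.0356,0.0045,-0.006,0,0,-0.0722],[-1,0.0356,0.0045,-0.006,0,0,-0.0722],[-1,0.0356,0.0045,-0.006,0,0,-0.0722],[-1,0.0356,0.0045,-0.006,0,0,-0.0722],[-1,0.0356,0.0045,-0.006,0,0,-0.0722],[-1,0.0356,0.0045,-0.006,0,0,-0.0722]]}}

```text
time_s: 1.8
eef_pos: [511.8, -253.5, 291.4]
ee_rot: [-0.0, 0.829, 0.559, -0.0]
force: [0.1, -0.0, 0.4]
grip_width: 0.999
grip_force: 0.0
```

>>> {"method": "send_rows", "body": {"targets": [[-0.1,0.0356,0.0045,0,0,0,-0.073],[-0.1,0.0356,0.0045,0,0,0,-0.073],[-0.1,0.0356,0.0045,0,0,0,-0.073],[-0.1,0.0356,0.0045,0,0,0,-0.073],[-0.1,0.0356,0.0045,0,0,0,-0.073],[-0.1,0.0356,0.0045,0,0,0,-0.073],[-0.1,0.0356,0.0045,0,0,0,-0.073],[-0.1,0.0356,0.0045,0,0,0,-0.073],[-0.1,0.0356,0.0045,0,0,0,-0.073],[-0.1,0.0356,0.0045,0,0,0,-0.073]]}}

```text
time_s: 3.05
eef_pos: [575.3, 91.8, 291.2]
ee_rot: [-0.0, 0.575, 0.818, -0.0]
force: [0.4, 0.2, 0.1]
grip_width: 0.552
grip_force: 0.0
```

```bash
python3 - <<'E'
from h import *
s=ctrl.sense();print(s["time_s"],s["eef_pos"],s["grip_width"])
c=ctrl.capture("wrist");save(c,"w1");print(np.round(-np.array(c["R"]).T@np.array(c["t"]).ravel()))
for q,z in(("keeper",108),("bolt_push",124),("catch_top",122)):
    for r in ctrl.landmark_of(q,c)[:2]: print(q,r["score"],np.round(r["point"]),onz(c,r["point"],z).round(1))
E
```

```text
3.05 [575.26888288  91.76975164 291.17230784] 0.5517723333838201
[548. 171. 433.]
keeper 0.97 [283.  95.] [552.9 183.5 108. ]
bolt_push 0.83 [313. 201.] [618.4  95.6 124. ]
bolt_push 0.61 [216. 268.] [544.9 -13.8 124. ]
catch_top 0.98 [248. 199.] [553.6  74.7 122. ]
```

View pics/w1.png

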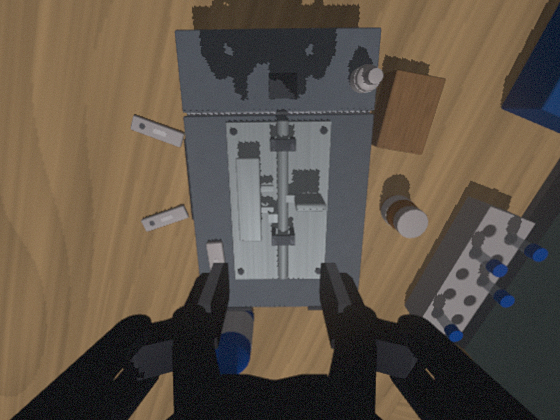

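The wrist picture shows the keeper at (283,88), the handle at (310,203) and the catch bar from (247,157) to (250,241). The far lid corners are (177,29) and (380,28), and cassette_a is at (216,250).

```bash
cat > fit.py <<'E'
from h import *
from scipy.optimize import least_squares
def fit(c,obs,x0=(578,87,.355)):
    def f(p):
        R=np.array([[np.cos(p[2]),-np.sin(p[2])],[np.sin(p[2]),np.cos(p[2])]])
        return np.concatenate([proj(c,[*(R@np.array(l[:2])+p[:2]),l[2]])-np.array(px) for l,px in obs])
    r=least_squares(f,x0,x_scale=[1,1,.01],loss="soft_l1"); return r.x,r.fun.reshape(-1,2).round(1)
E
python3 - <<'E'
from fit import *
c=ctrl.capture("wrist")
L={"keeper":(4,96,108),"bolt_push":(31,-10,124),"catch_top":(-32,-6,122)}
o=[(L[q],ctrl.landmark_of(q,c)[0]["point"]) for q in L]
o+=[((-100,160,90),(177,29)),((100,160,90),(380,28))]
print(fit(c,o)); p=fit(c,o)[0]
g=cv2.cvtColor(c["img"],cv2.COLOR_RGB2BGR)
R=Ro.from_euler('z',p[2]).as_matrix()
for l in [(-44,-52,122),(-20,-52,122),(-20,40,122),(-44,40,122),(16,-10,145),(46,-10,145),(46,-2,145),(16,-2,145),(-9,96,126),(17,96,126),(-9,118,126),(17,118,126),(-100,160,90),(100,160,90),(-9,46,120),(17,46,120),(-9,-58,120),(17,-58,120)]:
    u=proj(c,R@np.array(l,float)+[p[0],p[1],0]); cv2.circle(g,tuple(int(round(v*4)) for v in u),4,(0,0,255),-1,shift=2)
cv2.imwrite("pics/w2.png",cv2.resize(g[20:320,150:410],None,fx=2,fy=2,interpolation=cv2.INTER_CUBIC))
E
```

```text
(array([5.84424455e+02, 8.94933786e+01, 3.58463100e-01]), array([[  0.8,  -2.3],
       [ -0.3,   1.5],
       [-32.7, 104.4],
       [ -0.3,   0.5],
       [  1.6,  -2.1]]))
```

View pics/w2.png

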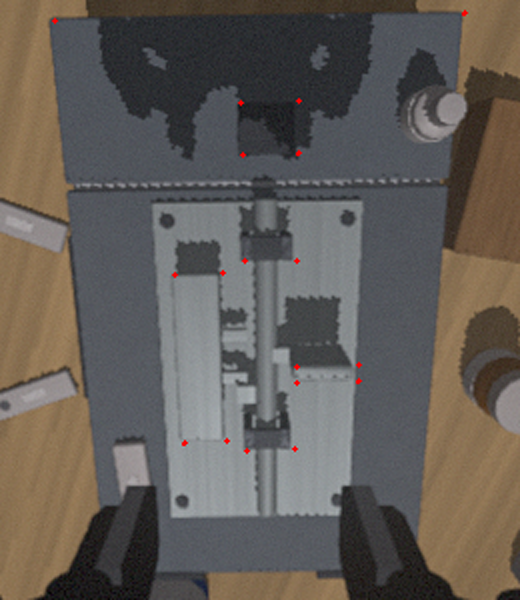

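The overlay is close: catch corners are seen at (178,273), (220,273), (222,440) and (178,440), and the handle top strip spans (293..352, 367..380). It sits a few zoomed pixels too far right, so I'll refit on these corners.

```bash
python3 - <<'E'
from fit import *
c=ctrl.capture("wrist")
o=[((-44,40,122),(178,273)),((-20,40,122),(220,273)),((-20,-52,122),(222,440)),((-44,-52,122),(178,440)),
((16,-10,145),(293,380)),((46,-10,145),(352,380)),((16,-2,145),(293,367)),
((-9,96,126),(240,156)),((17,96,126),(296,154)),((-9,118,126),(238,102)),((17,118,126),(298,101)),
((-9,46,120),(242,260)),((17,46,120),(292,260)),((-9,-58,120),(244,449)),((17,-58,120),(290,449)),((-100,160,90),(53,19)),((100,160,90),(461,14))]
o=[(l,(p[0]/2+150,p[1]/2+20))for l,p in o]
p,r=fit(c,o);print(p,r.tolist())
R=Ro.from_euler('z',p[2]).as_matrix()
g=R@[0,-28,0]+[p[0],p[1],0]
print("start TCP xy",g[:2]); rows(Tgoal([g[0],g[1],175],p[2]),10)
E
```

```text
[5.83308144e+02 8.76652813e+01 3.48904160e-01] [[-3.3, 0.2], [-0.4, -0.0], [0.6, 0.5], [0.7, 0.7], [-0.1, 0.8], [0.8, 0.6], [-0.0, -0.4], [-0.1, -1.3], [-0.2, -0.5], [0.6, -0.0], [-0.8, 0.2], [-0.4, 0.1], [0.5, -0.1], [-0.4, 0.1], [0.0, -0.0], [-0.1, -0.6], [0.7, 0.1]]
start TCP xy [592.88045398  61.35233981]
per row [-0.00326  0.00067  0.01162] [-0.     -0.     -0.0007] x 10
```

>>> {"method": "send_rows", "body": {"targets": [[-0.1,-0.007,0.0013,0.0156,0,0,-0.0014],[-0.1,-0.007,0.0013,0.0156,0,0,-0.0014],[-0.1,-0.007,0.0013,0.0156,0,0,-0.0014],[-0.1,-0.007,0.0013,0.0156,0,0,-0.0014],[-0.1,-0.007,0.0013,0.0156,0,0,-0.0014],[-0.1,0,0,0.0156,0,0,0],[-0.1,0,0,0.0156,0,0,0],[-0.1,0,0,0.0156,0,0,0],[-0.1,0,0,0.0156,0,0,0],[-0.1,0,0,0.0156,0,0,0]]}}

```text
time_s: 4.75
eef_pos: [593.4, 60.0, 134.3]
ee_rot: [0.0, 0.573, 0.819, 0.0]
force: [-0.7, -0.2, -0.2]
grip_width: 0.545
grip_force: 0.0
```

```bash
cat > loc.py <<'E'
from h import *
s=ctrl.sense();d=s["eef_pos"]-[583.3,87.7,0];c,n=np.cos(.3489),np.sin(.3489)
f=s["force"]
print(s["time_s"],"case xyz",round(c*d[0]+n*d[1],1),round(-n*d[0]+c*d[1],1),round(d[2],1),"F along x,y,z",round(c*f[0]+n*f[1],2),round(-n*f[0]+c*f[1],2),round(f[2],2),"open",s["grip_width"]*85)
E
python3 loc.py; python3 - <<'E'
from h import *
c=ctrl.capture("wrist");save(c,"w3")
c=ctrl.capture("side");cv2.imwrite("pics/s3.png",cv2.resize(cv2.cvtColor(c["img"][130:330,140:360],cv2.COLOR_RGB2BGR),None,fx=3,fy=3))
E
```

```text
4.75 case xyz -0.0 -29.5 134.3 F along x,y,z -0.67 0.08 -0.15 open 46.36346544412525
```

View pics/w3.png

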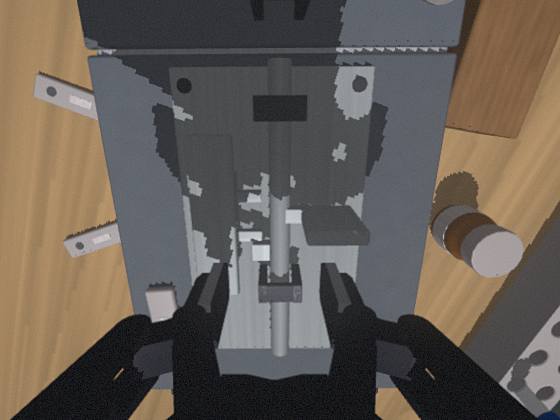

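View pics/s3.png

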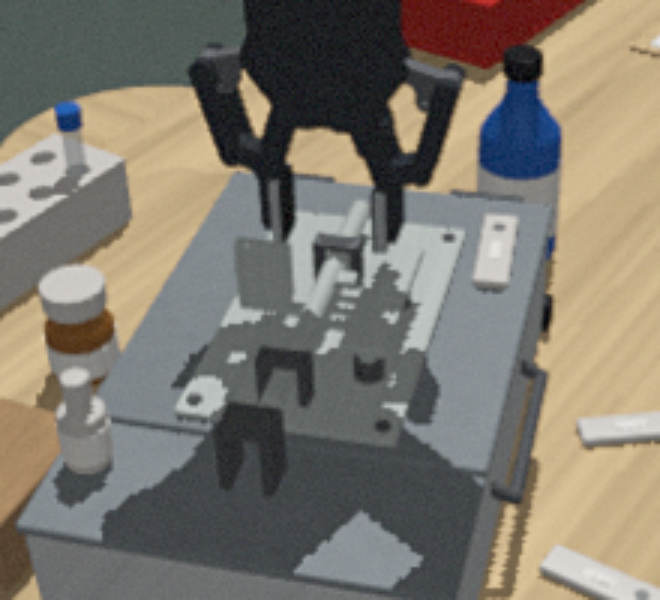

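The wrist view shows the left finger over the catch bar (x 190–238 px) and the right finger behind the handle (305–368, 205–245). The side view confirms both tips are above their places, so I'll descend.

>>> {"method": "send_rows", "body": {"targets": [[-0.1,0,0,0.003,0,0,0],[-0.1,0,0,0.003,0,0,0],[-0.1,0,0,0.003,0,0,0],[-0.1,0,0,0.002,0,0,0],[-0.1,0,0,0.002,0,0,0],[-0.1,0,0,0.002,0,0,0],[-0.1,0,0,0,0,0,0],[-0.1,0,0,0,0,0,0],[-0.1,0,0,0,0,0,0],[-0.1,0,0,0,0,0,0]]}}

```text
time_s: 6.1
eef_pos: [593.4, 59.9, 120.4]
ee_rot: [0.0, 0.573, 0.819, 0.0]
force: [0.3, -0.2, -0.2]
grip_width: 0.548
grip_force: 0.0
```

```bash
python3 loc.py
```

```text
6.1 case xyz 0.0 -29.6 120.4 F along x,y,z 0.2 -0.3 -0.19 open 46.59858706285487
```

>>> {"method": "send_rows", "body": {"targets": [[-0.1,0,0,0.002,0,0,0],[-0.1,0,0,0.002,0,0,0],[-0.1,0,0,0.001,0,0,0],[-0.1,0,0,0,0,0,0],[-0.1,0,0,0,0,0,0],[-0.1,0,0,0,0,0,0],[-0.1,0,0,0,0,0,0],[-0.1,0,0,0,0,0,0],[-0.1,0,0,0,0,0,0],[-0.1,0,0,0,0,0,0]]}}

```text
time_s: 7.35
eef_pos: [593.5, 59.8, 115.3]
ee_rot: [0.0, 0.573, 0.819, 0.0]
force: [1.1, -0.3, 3.4]
grip_width: 0.553
grip_force: 1.7
```

```bash
python3 loc.py
```

```text
7.35 case xyz 0.1 -29.7 115.3 F along x,y,z 0.96 -0.68 3.4 open 46.98812930215132
```

>>> {"method": "send_rows", "body": {"targets": [[-0.1,0,0,0.002,0,0,0],[-0.1,0,0,0.002,0,0,0],[-0.1,0,0,0.001,0,0,0],[-0.1,0,0,0,0,0,0],[-0.1,0,0,0,0,0,0],[-0.1,0,0,0,0,0,0],[-0.1,0,0,0,0,0,0],[-0.1,0,0,0,0,0,0],[-0.1,0,0,0,0,0,0],[-0.1,0,0,0,0,0,0]]}}

```text
time_s: 8.6
eef_pos: [593.5, 59.9, 110.4]
ee_rot: [0.0, 0.573, 0.819, 0.0]
force: [0.1, -0.6, 4.9]
grip_width: 0.555
grip_force: 2.8
```

```bash
python3 loc.py; python3 - <<'E'
from h import *
for _ in range(3):
    ctrl.capture("wrist"); print(ctrl.sense()["force"].round(2),ctrl.sense()["eef_pos"].round(1))
E
```

```text
8.6 case xyz 0.1 -29.6 110.4 F along x,y,z -0.14 -0.55 4.86 open 47.13420732404112
[ 0.05 -0.16  4.92] [593.5  59.9 110.5]
[ 0.83 -0.48  5.77] [593.5  59.8 110.4]
[ 0.79 -0.35  5.59] [593.5  59.9 110.4]
```

>>> {"method": "send_rows", "body": {"targets": [[-0.1,0,0,0.001,0,0,0],[-0.1,0,0,0,0,0,0],[-0.1,0.004,0,0,0,0,0],[-0.1,0.004,0,0,0,0,0],[-0.1,0.004,0,0,0,0,0],[-0.1,0.004,0,0,0,0,0],[-0.1,0.004,0,0,0,0,0],[-0.1,0.004,0,0,0,0,0],[-0.1,0,0,0,0,0,0],[-0.1,0,0,0,0,0,0]]}}

```text
time_s: 10.0
eef_pos: [585.5, 81.9, 109.6]
ee_rot: [0.001, 0.573, 0.819, -0.0]
force: [0.7, -3.1, 7.0]
grip_width: 0.549
grip_force: 3.0
```

```bash
python3 loc.py; python3 - <<'E'
from h import *
for _ in range(3):
    c=ctrl.capture("wrist"); print(ctrl.sense()["force"].round(2))
save(c,"w4")
E
```

```text
10.0 case xyz 0.0 -6.2 109.6 F along x,y,z -0.43 -3.17 6.98 open 46.63309802642098
[ 1.25 -2.99  5.62]
[ 1.66 -3.88  6.48]
[-0.23 -3.3   6.02]
```

View pics/w4.png

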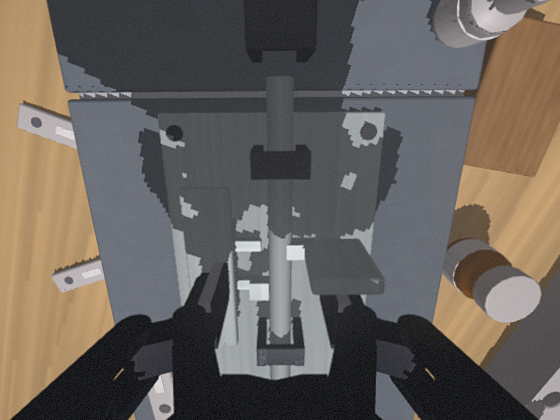

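The wrist picture shows the handle moving with the finger and the bolt end at (280,80), closing on the keeper at (280,40). The force is steady, so I'll keep pushing.

>>> {"method": "send_rows", "body": {"targets": [[-0.1,0.004,0,0,0,0,0],[-0.1,0.004,0,0,0,0,0],[-0.1,0.004,0,0,0,0,0],[-0.1,0.004,0,0,0,0,0],[-0.1,0.004,0,0,0,0,0],[-0.1,0.003,0,0,0,0,0],[-0.1,0,0,0,0,0,0],[-0.1,0,0,0,0,0,0],[-0.1,0,0,0,0,0,0],[-0.1,0,0,0,0,0,0]]}}

```text
time_s: 11.4
eef_pos: [577.5, 103.4, 109.5]
ee_rot: [0.0, 0.573, 0.819, -0.0]
force: [0.9, -4.0, 6.5]
grip_width: 0.552
grip_force: 3.0
```

```bash
python3 loc.py
```

```text
11.4 case xyz -0.1 16.8 109.5 F along x,y,z -0.5 -4.08 6.47 open 46.94650867679951
```

>>> {"method": "send_rows", "body": {"targets": [[-0.1,0.001,0,0,0,0,0],[-0.1,0.001,0,0,0,0,0],[-0.1,0.001,0,0,0,0,0],[-0.1,0.001,0,0,0,0,0],[-0.1,0.001,0,0,0,0,0],[-0.1,0,0,0,0,0,0],[-0.1,0,0,0,0,0,0],[-0.1,0,0,0,0,0,0],[-0.1,0,0,0,0,0,0],[-0.1,0,0,0,0,0,0]]}}

```text
time_s: 12.65
eef_pos: [575.9, 107.8, 109.5]
ee_rot: [0.001, 0.573, 0.819, -0.0]
force: [0.6, -4.9, 6.8]
grip_width: 0.548
grip_force: 3.4
```

```bash
python3 loc.py
```

```text
12.65 case xyz -0.1 21.4 109.5 F along x,y,z -1.08 -4.82 6.79 open 46.61103638879169
```

>>> {"method": "send_rows", "body": {"targets": [[-0.1,0.001,0,0,0,0,0],[-0.1,0,0,0,0,0,0],[-0.1,0.001,0,0,0,0,0],[-0.1,0,0,0,0,0,0],[-0.1,0,0,0,0,0,0],[-0.1,0,0,0,0,0,0],[-0.1,0,0,0,0,0,0],[-0.1,0,0,0,0,0,0],[-0.1,0,0,0,0,0,0],[-0.1,0,0,0,0,0,0]]}}

```text
time_s: 13.9
eef_pos: [575.4, 109.0, 109.5]
ee_rot: [0.001, 0.573, 0.819, -0.001]
force: [2.3, -8.4, 5.1]
grip_width: 0.551
grip_force: 5.4
```

```bash
python3 loc.py; python3 - <<'E'
from h import *
c=ctrl.capture("wrist");save(c,"w5")
E
```

```text
13.9 case xyz -0.1 22.8 109.5 F along x,y,z -0.7 -8.68 5.14 open 46.8017817985047
```

View pics/w5.png

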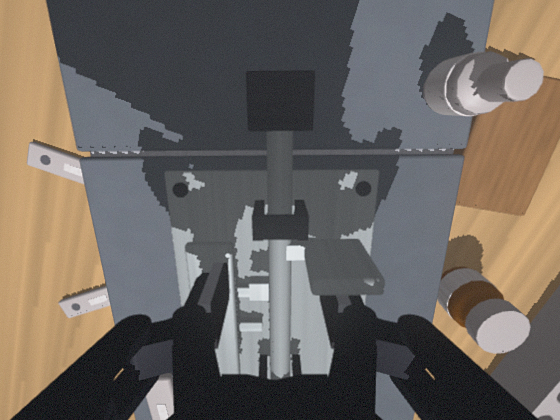

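The wrist picture shows the bolt end inside the keeper block (280,130) and the push force rising. One more small push should confirm the stop.

>>> {"method": "send_rows", "body": {"targets": [[-0.1,0.001,0,0,0,0,0],[-0.1,0,0,0,0,0,0],[-0.1,0.001,0,0,0,0,0],[-0.1,0,0,0,0,0,0],[-0.1,0,0,0,0,0,0],[-0.1,0,0,0,0,0,0],[-0.1,0,0,0,0,0,0],[-0.1,0,0,0,0,0,0],[-0.1,0,0,0,0,0,0],[-0.1,0,0,0,0,0,0]]}}

```text
time_s: 15.2
eef_pos: [575.4, 109.2, 109.6]
ee_rot: [0.002, 0.574, 0.819, -0.001]
force: [4.6, -18.5, 4.4]
grip_width: 0.546
grip_force: 9.9
```

```bash
python3 loc.py
```

```text
15.2 case xyz -0.1 22.9 109.6 F along x,y,z -1.95 -18.94 4.35 open 46.43922531719878
```

The tool didn't advance and the push force reached 19 N, so the bolt is on its stop. I'll ease off backwards, then lift.

>>> {"method": "send_rows", "body": {"targets": [[-0.1,-0.002,0,0,0,0,0],[-0.1,-0.003,0,0,0,0,0],[-0.1,-0.002,0,0,0,0,0],[-0.1,0,0,-0.004,0,0,0],[-0.1,0,0,-0.006,0,0,0],[-0.1,0,0,-0.01,0,0,0],[-0.1,0,0,-0.03,0,0,0],[-0.1,0,0,-0.04,0,0,0],[-0.1,0,0,-0.05,0,0,0],[-0.1,0,0,-0.04,0,0,0]]}}

```text
time_s: 16.45
eef_pos: [576.4, 105.7, 291.5]
ee_rot: [0.0, 0.573, 0.819, 0.0]
force: [0.5, -0.4, 0.5]
grip_width: 0.55
grip_force: 0.0
```

```bash
python3 loc.py; python3 - <<'E'
from h import *
c=ctrl.capture("wrist");save(c,"w6")
R=Ro.from_euler('z',.3489).as_matrix()
for r in ctrl.landmark_of("bolt_push",c)[:2]: print(r["score"],R.T@(onz(c,r["point"],124)-[583.3,87.7,0]))
for r in ctrl.landmark_of("catch_top",c)[:2]: print(r["score"],R.T@(onz(c,r["point"],122)-[583.3,87.7,0]))
E
```

```text
16.45 case xyz -0.3 19.3 291.5 F along x,y,z 0.35 -0.55 0.47 open 46.75408468353087
0.8 [ 30.87878842  33.14054495 124.        ]
0.73 [-33.80886874  -2.20587434 122.        ]
0.4 [ -51.56881493 -145.69947057  122.        ]
```

View pics/w6.png

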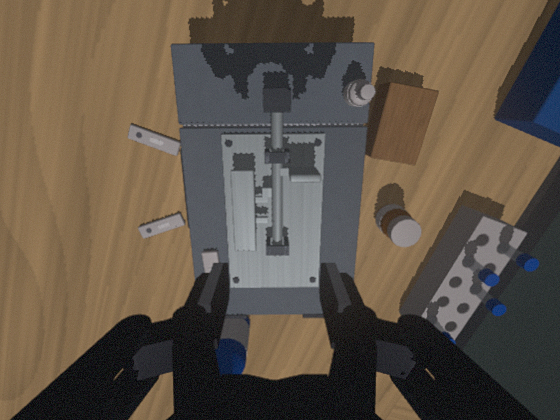

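The bolt runs into the keeper (277,105), the handle sits at y about 33 mm (home is 32), the catch is up, and the bystanders haven't moved.

```bash
python3 -c "
from rig import ctrl
print(ctrl.finish_job())"
```

```text
the job is handed in; nothing more can be done
None
```

The case is locked and the job is handed in (no verdict came back): the bolt was pushed onto its stop in the keeper with the catch held down, the catch then sprang back up, the hand is clear, and in the last picture the bystanders look unmoved.

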